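Unhook a specimen carrier and weigh it

ROBOT

A 6-joint arm with a two-finger parallel gripper is mounted at the origin on the work surface. World frame = base frame: x ahead of the robot, y to its left, z up, the work surface at z = 0. Lengths are in m, angles in rad, forces in N, time in s.
With the tool pointing down it reaches from about 0.35 to 0.95 m from the base axis. Payload 17.4 kg.
Tool frame: the origin (TCP) lies on the front face of the gripper's body, between the roots of the fingers; the fingertips stand 84 mm ahead of it and the grasp point (between the pads) lies 65 mm ahead of it (arm.pinch_z is the distance from the TCP to the grasp point, in m); z points along the fingers, y is the direction in which the jaws open and shut (so a half turn about z gives the same grasp; the last joint's range is limited). The gripper opens to 93 mm and grips with 3 to 60 N. Pads are 15 mm wide; open, the fingers measure 128 mm over their backs; the gripper's body (75 mm by 188 mm) begins 65 mm behind the grasp point.
Start: joints at [1.109, 0.116, 1.442, -0, 1.584, -0.038], TCP at [0.278, 0.615, 0.303] pointing down, gripper open.
Joint ranges: [-2.83, 2.83], [-0.83, 2.19], [0.07, 2.5], [-1.14, 4.28], [0.01, 3], [-2.97, 2.97]. Speed limits (rad/s): [1.89, 1.89, 2.22, 3.14, 3.14, 3.14].

INTERFACE

Orientations are given as a rotation vector (axis times angle).
In Python, from workcell import arm gives the robot as it stands.
- The arm moves only by the tool servo_tool, never from a script. Its argument "plan" is a list that holds one entry, the list of rows, each a list of 6 numbers: the shift along the world's x, y, z as a fraction of full scale, then the turn, a rotation vector about the world's x, y, z as a fraction of full scale. In form: [[[x, y, z, wx, wy, wz], ...]]. A call has 1 to 20 rows; each row shifts and turns the commanded pose from where the row before left it; what a row does not reach is not made up. Full scale, the value 1, is 0.04 m for a shift and 0.08 rad for a turn. A row lasts 1/10 s, in which the tool goes at most 50 mm and 8.59 degrees, less where a joint would pass 70% of its speed; a pose out of reach is approached as far as the arm can. A call with a number of a shift or a turn outside -1 to 1 is refused whole. A call with a gripper value outside its range is refused whole. "jaw" is the opening, from -1 (shut) to 1 (fully open), so that 0 is half open, set as the call begins (left out, the last holds). The fingers move at their own pace and stop on an object; the grip force is fixed at half the most. Time passes only in rows, so rows that do not move let the fingers close. It gives the time, the measured TCP pose, the force and the opening at its end, in the units of the state.
- arm.state(): the state, without advancing time (a new reading comes with each control period).
- arm.get_image(name): name is "scene" or "top"; returns (picture, depth): 420x560x3 uint8, red, green, blue; 420x560 float32, m along the optical axis (not along the pixel's ray), 0 where there is no reading.
- arm.camera_info(name): a dict with "K" (3x3 intrinsics, pixels), "pose" (4x4, takes a point from camera to world coordinates). Camera axes: x right, y down, z forward; pixel columns grow to the right and rows downward; lengths in m; the calibration is good to about 2 mm. A picture is of the moment at which its call begins. camera_info takes no time and is no camera call.
- arm.hand_in(): hands the job in, once; it reports no verdict.
The state is a dict: "time": time; "q": joint angles; "qd": joint speeds; "tau": joint torques, N m; "tool_pos": TCP position; "tcp_rot": TCP orientation; "force": force on the tool from outside, world axes, zero at the start; "moment": the same for the moment, N m; "gripper_width": finger opening in m.
Only numpy, scipy, OpenCV 4.12 (cv2) and the standard library are available. Lean on these libraries where they do the work, as an engineer would, in place of code of your own. Each camera call takes 0.05 s, during which the arm holds its last target.

TASK

Three specimen carriers hang by their lips on the ledge of the sloped rack. Take the one that holds the round disc: first swing its lower end up until the carrier is level while its lip stays on the ledge, then lift it off and set it flat on the middle of the balance's pan, letting go only once it stands there. Leave the other two carriers hanging where they are.

Things in the scene. Friction and masses are not known exactly. Their poses are not given: they have to be found in the camera images.
- disc_grip (a point): Grey carrier plate 155 (x) x 80 (y) x 6 mm, 0.3 kg, flat below, with a copper disc 44 mm wide, 4 mm proud, 61 mm down -x. Point: in its upright black handle, 12 (x) x 50 (y) mm, 32 mm above the underside, 14 mm below the handle top. x to the upper (lip) end, y across, z out of the upper face. Plate spans -85.5 to +69.5 mm in x. Starts on the 20 deg deck, low end to the robot; free beside handle: 33 mm.
- disc_lip (a point): Same carrier, same axes: middle of its lip's lower inner edge, 85.5 mm in x, -24 mm in z from the grip point. A tongue crosses the rack's ledge (steel strip 6 mm thick, square to the deck); a nib 60 mm wide drops behind it, hooked 8 mm deep. Gap riser to nib 16 mm, 1.5 mm over the strip. Pivot about this edge: it comes level freely, then lifts straight up.
- pan (a point): Centre of the top face of the balance's pan: flat steel square 120 x 120 mm, 62 mm above the bench; x, y along its sides, z up. Fixed, does not sink. The white balance body beneath is 200 x 170 mm, its top 16 mm below the pan's top face.
- square_grip (a point): Neighbour to leave alone: the same carrier on the same rack, some 100 mm from the next, in any order, but holding a square copper plate 36 mm wide. Point and axes as for the disc's grip point.
- strips_grip (a point): Neighbour to leave alone: the same carrier on the same rack, some 100 mm from the next, in any order, but holding two parallel copper strips 12 x 56 mm. Point and axes as for the disc's grip point.

How it is judged:
By the outcome, as a careful person would: the job done as asked, in the order asked, and still so for the second after the job is handed in, with the robot touching nothing.
It also fails if it takes over 51 s, if anything falls off the work surface, if the arm or the gripper's body presses on something with over 40 N, if the wrist force passes 120 N, or if a joint passes its speed limit or range.

## Working session

There is one attempt and no reset: what is moved stays moved. The work goes in short steps, Python scripts to look and compute and a tool call to move; the robot and the scene stay as the last step left them, time stands still between calls to the robot, and variables do not carry over. Pictures are saved under pics/ and viewed, and the job is handed in when it is done.

Besides the shell and the picture viewer there is one more tool, called after ">>>" as name(argument=value, ...) on one line, values as JSON. servo_tool: Moves the arm, as the interface text tells. Its arguments: {"type":"object","properties":{"plan":{"type":"array"},"jaw":{"type":"number"}},"required":["plan"]}

```bash
ls; mkdir -p pics
python3 - <<'E'
from workcell import arm
import cv2, numpy as np
print(arm.state(), arm.pinch_z)
for n in ["scene","top"]:
    im,d=arm.get_image(n)
    cv2.imwrite(f"pics/{n}0.png",cv2.cvtColor(im,cv2.COLOR_RGB2BGR)); np.save(f"{n}0.npy",d); np.save(f"{n}0im.npy",im)
    c=arm.camera_info(n); print(n,c["K"],c["pose"])
E
```

```text
pics
{'time': 0.0, 'q': array([ 1.10919411e+00,  1.16484277e-01,  1.44223966e+00, -8.64552149e-06,
        1.58403997e+00, -3.77776883e-02]), 'qd': array([ 1.34894840e-03, -1.34088895e-03,  1.37446987e-03,  3.55966525e-04,
        7.85673455e-04,  5.44230678e-05]), 'tau': array([ 5.85166155e-03, -7.21275973e+01, -6.22601295e+01,  7.82247609e-02,
        2.39062461e-02, -1.09354853e-04]), 'tool_pos': array([0.2775408 , 0.6151815 , 0.30202219]), 'tcp_rot': array([-6.60711412e-01, -3.07104149e+00,  1.78594818e-03]), 'force': array([-0.32792466,  0.6617244 , -0.358798  ]), 'moment': array([ 0.00602799, -0.00257451, -0.02149658]), 'gripper_width': 0.09314659600729651} 0.0653
scene [[450.73964922   0.         279.0279272 ]
 [  0.         450.73964922 209.29241124]
 [  0.           0.           1.        ]] [[ 0.52720241  0.58831476 -0.61314221  1.20594504]
 [ 0.84967118 -0.35581163  0.38917474 -0.43313372]
 [ 0.01079411 -0.72614312 -0.68745884  0.80616285]
 [ 0.          0.          0.          1.        ]]
top [[453.18558775   0.         280.1212971 ]
 [  0.         453.18558775 208.89069983]
 [  0.           0.           1.        ]] [[-0.01804478 -0.99645181  0.08220812  0.52805887]
 [-0.99968371  0.01654038 -0.01894438 -0.03221216]
 [ 0.01751741 -0.08252397 -0.99643511  0.94680497]
 [ 0.          0.          0.          1.        ]]
```

View pics/scene0.png

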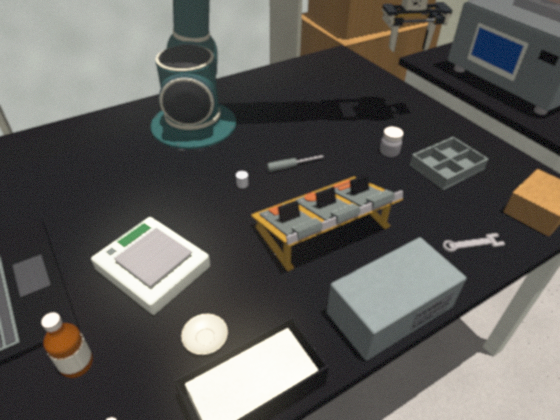

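View pics/top0.png

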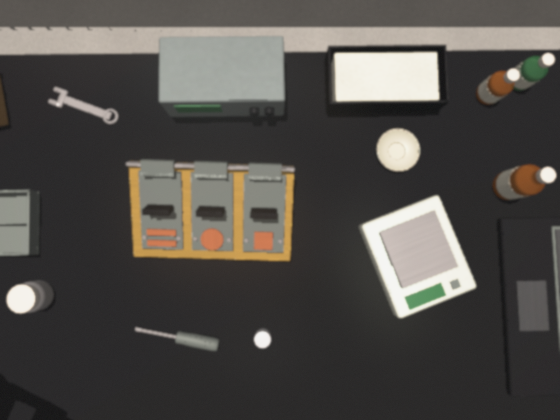

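The disc carrier is the middle one, with its disc at (212,240) in the top view. The pan is at about (418,248). Next I'll measure both.

```bash
cat > h.py <<'E'
import numpy as np, cv2
from workcell import arm
def P(n,d):
    c=arm.camera_info(n);K=c["K"];T=c["pose"]
    v,u=np.mgrid[0:420,0:560]
    p=np.stack([(u-K[0,2])/K[0,0]*d,(v-K[1,2])/K[1,1]*d,d],-1)
    return p@T[:3,:3].T+T[:3,3]
E
python3 - <<'E'
from h import *
im=np.load("top0im.npy");d=np.load("top0.npy")
cv2.imwrite("pics/crop1.png",cv2.cvtColor(cv2.resize(im[150:270,120:310],None,fx=4,fy=4,interpolation=cv2.INTER_CUBIC),cv2.COLOR_RGB2BGR))
im2=np.load("scene0im.npy")
cv2.imwrite("pics/crop2.png",cv2.cvtColor(cv2.resize(im2[165:275,240:420],None,fx=4,fy=4,interpolation=cv2.INTER_CUBIC),cv2.COLOR_RGB2BGR))
X=P("top",d)
for v in range(155,266,5): print(v, np.round(X[v,212],3), np.round(X[v,190],3), im[v,212])
hsv=cv2.cvtColor(im,cv2.COLOR_RGB2HSV)
m=((hsv[...,0]<12)&(hsv[...,1]>120)&(hsv[...,2]>90)).astype(np.uint8)
n,l,s,c=cv2.connectedComponentsWithStats(m)
for i in range(1,n):
    if s[i,4]>30: print(s[i],c[i],np.median(X[l==i],0))
# pan
for p in [(418,248),(385,235),(450,270)]: print(p,X[p[1],p[0]],im[p[1],p[0]],hsv[p[1],p[0]])
E
```

```text
155 [ 0.723  0.092 -0.002] [ 0.724  0.138 -0.002] [50 48 47]
160 [ 0.713  0.092 -0.003] [ 0.713  0.138 -0.002] [61 60 57]
165 [0.678 0.075 0.127] [0.68  0.116 0.119] [135 137 128]
170 [0.67  0.076 0.123] [0.674 0.12  0.099] [137 138 129]
175 [0.661 0.076 0.118] [0.665 0.121 0.096] [160 161 152]
180 [0.655 0.079 0.099] [0.656 0.121 0.092] [115 115 108]
185 [0.646 0.079 0.097] [0.647 0.122 0.09 ] [137 138 130]
190 [0.636 0.08  0.094] [0.638 0.123 0.086] [136 138 129]
195 [0.628 0.081 0.088] [0.628 0.122 0.088] [135 137 128]
200 [0.618 0.081 0.086] [0.62  0.124 0.077] [136 137 129]
205 [0.609 0.081 0.083] [0.61  0.125 0.075] [115 117 109]
210 [0.597 0.077 0.115] [0.601 0.125 0.074] [52 48 43]
215 [0.587 0.077 0.119] [0.591 0.125 0.071] [57 52 49]
220 [0.581 0.083 0.073] [0.582 0.126 0.066] [93 92 86]
225 [0.572 0.084 0.067] [0.573 0.127 0.061] [136 136 127]
230 [0.562 0.083 0.07 ] [0.563 0.128 0.057] [200 121  85]
235 [0.552 0.083 0.07 ] [0.553 0.128 0.057] [206 124  85]
240 [0.543 0.084 0.062] [0.544 0.129 0.05 ] [206 123  85]
245 [ 0.528 -0.032  0.947] [0.534 0.129 0.049] [207 125  86]
250 [0.523 0.087 0.044] [0.524 0.13  0.044] [183 131  80]
255 [0.513 0.087 0.043] [0.514 0.13  0.043] [198 155  82]
260 [ 0.502  0.093 -0.   ] [0.503 0.138 0.   ] [59 51 43]
265 [ 0.492  0.093 -0.001] [0.493 0.138 0.   ] [54 50 47]
[147 229  29   7 148] [160.77027027 231.96621622] [0.55967364 0.18230845 0.06704971]
[201 229  22  21 355] [211.58873239 239.03380282] [0.54448189 0.08480789 0.06359629]
[254 232  19  18 291] [263.06185567 240.37800687] [ 0.54057904 -0.01466014  0.06368965]
[148 240  28   6 150] [160.86 242.76] [0.53879286 0.18515436 0.05977056]
(418, 248) [ 0.51983511 -0.31743939  0.06165302] [194 185 180] [ 11  18 194]
(385, 235) [ 0.54640859 -0.25406317  0.05961393] [202 192 185] [ 12  21 202]
(450, 270) [ 0.47491227 -0.38529635  0.04391573] [234 231 220] [ 24  15 234]
```

```bash
ls pics
```

```text
crop1.png
crop2.png
scene0.png
top0.png
```

View pics/crop1.png

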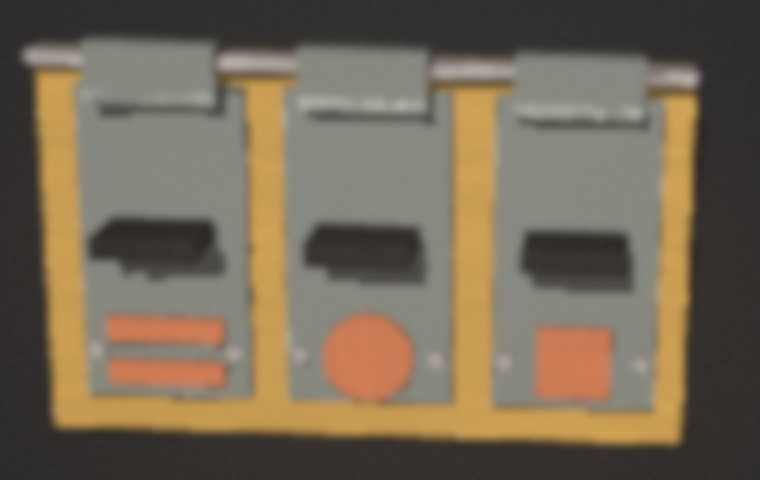

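View pics/crop2.png

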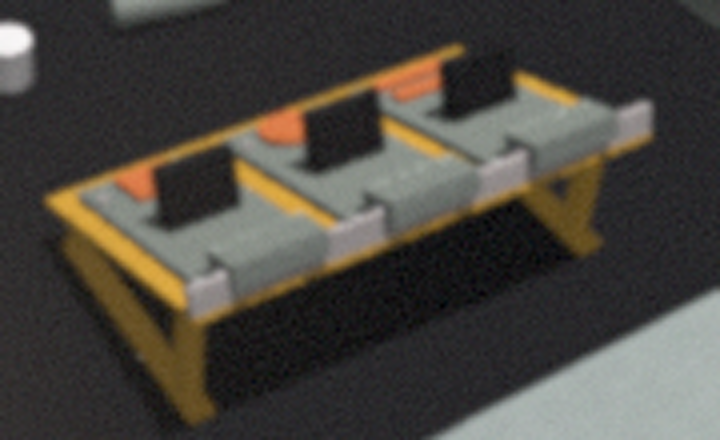

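```bash
cat >> h.py <<'E'
def ray(n,u,v):
    c=arm.camera_info(n);K=c["K"];T=c["pose"]
    return T[:3,3], T[:3,:3]@np.array([(u-K[0,2])/K[0,0],(v-K[1,2])/K[1,1],1])
def hit(n,u,v,nrm,off):
    o,r=ray(n,u,v); return o+r*(off-nrm@o)/(nrm@r)
def proj(n,p):
    c=arm.camera_info(n);T=c["pose"];q=T[:3,:3].T@(np.asarray(p)-T[:3,3]);q=c["K"]@q;return q[:2]/q[2]
def plane(p):
    for _ in range(5):
        c=np.median(p,0) if _==0 else p.mean(0)
        n=np.linalg.svd(p-c,full_matrices=False)[2][2];n*=np.sign(n[2])
        r=(p-c)@n; p=p[abs(r)<2.0*max(r.std(),.001)]
    return n,n@c,r.std(),len(p)
E
python3 - <<'E'
from h import *
im=np.load("top0im.npy");d=np.load("top0.npy");X=P("top",d)
# plate pixels: between riser and handle, and sides near disc
m=np.zeros((420,560),bool); m[182:203,195:229]=1; m[226:247,194:199]=1;m[226:247,226:230]=1
m&=d>0.1
n,o,s,k=plane(X[m]); print("plate plane",n,o,s,k,"tilt",np.degrees(np.arccos(n[2])),"dir",np.degrees(np.arctan2(n[1],n[0])))
# all three plates + scene for tilt
mm=m.copy(); mm[182:203,143:178]=1; mm[184:206,248:281]=1; mm&=d>.1
# yellow deck from mask
hsv=cv2.cvtColor(im,cv2.COLOR_RGB2HSV)
y=(hsv[...,0]>13)&(hsv[...,0]<28)&(hsv[...,1]>110)&(hsv[...,2]>120)&(d>.1)
y=cv2.erode(y.astype(np.uint8),np.ones((3,3)))>0
print("deck",*plane(X[y]))
im2=np.load("scene0im.npy");d2=np.load("scene0.npy");X2=P("scene",d2)
# disc via ray on plane
hs=hsv;mr=((hs[...,0]<12)&(hs[...,1]>120)&(hs[...,2]>90)).astype(np.uint8)
for box in [(145,225,35,27),(197,225,30,30),(250,228,28,26)]:
    q=np.zeros_like(mr);x,yy,w,h=box;q[yy:yy+h,x:x+w]=mr[yy:yy+h,x:x+w]
    M=cv2.moments(q,True);u,v=M['m10']/M['m00'],M['m01']/M['m00'];print((u,v),hit("top",u,v,n,o+.004))
h2=cv2.cvtColor(im2,cv2.COLOR_RGB2HSV)
mr2=((h2[...,0]<12)&(h2[...,1]>120)&(h2[...,2]>90)).astype(np.uint8)
N,l,s,c=cv2.connectedComponentsWithStats(mr2)
for i in range(1,N):
    if s[i,4]>20: print("scene",s[i],c[i],hit("scene",*c[i],n,o+.004))
# handle black masks in top
g=im.max(2)
for u in (190,212,236): print(u,g[203:228,u])
for v in (210,214): print(v,g[v,190:234])
# pan
gp=(hsv[...,1]<60)&(hsv[...,2]>150)
print(g[248,365:475]); print(hsv[248,365:475,1])
cv2.imwrite("pics/pan1.png",cv2.cvtColor(cv2.resize(im[185:330,350:485],None,fx=4,fy=4,interpolation=cv2.INTER_CUBIC),cv2.COLOR_RGB2BGR))
cv2.imwrite("pics/crop3.png",cv2.cvtColor(cv2.resize(im[155:262,180:245],None,fx=7,fy=5.5,interpolation=cv2.INTER_CUBIC),cv2.COLOR_RGB2BGR))
E
```

```text
plate plane [-0.34093866  0.01657461  0.93993942] -0.12854080035993154 0.001128706254183697 794 tilt 19.95861474749878 dir 177.216778277569
deck [-0.34053111  0.01640989  0.94009004] -0.1343776234117499 0.001158345727510616 2596
(160.81543624161074, 237.3993288590604) [0.54936684 0.18308582 0.06354135]
(211.5887323943662, 239.0338028169014) [0.54446566 0.0850255  0.06349274]
(263.0618556701031, 240.37800687285224) [ 0.54008327 -0.01474326  0.06366243]
scene [333 181  18   9  86] [343.23255814 185.31395349] [0.55458564 0.17222279 0.06562589]
scene [305 192  12   9  78] [310.70512821 196.6025641 ] [0.54588889 0.07796241 0.06413353]
scene [269 207  10   8  52] [274.59615385 210.55769231] [ 0.5431091  -0.0248801   0.06493872]
190 [183 182 180 180 182 185 187 188 189 189 190 190 189 187 187 185 184 184
 184 186 190 191 190 191 193]
212 [137 132 117  89  64  52  51  52  52  57  56  57  57  61  68  75  79  93
 115 131 137 137 136 137 142]
236 [203 205 205 204 204 206 207 206 205 204 203 204 203 202 202 202 201 202
 203 203 204 202 201 199 199]
210 [188 166 146 137 131 116  92  68  55  53  5
[... 404 characters left out ...]
72 172 193 203 204 204 204 203 201 202 200 201 200 200 199 199
 200 199 199 198 197 196 195 194 194 193 192 193 193 194 194 194 194 194
 195 195 196 196 196 197 196 196 196 196 194 194 194 193 192 193 195 194
 195 195 195 196 195 194 194 193 193 192 192 193 198 214 231 240 242 243
 243 243 243 240 224 177 112  63  45  42  42  43  44  43  44  44  44  44
  43  43]
[17 23 24 25 26 26 21 12  6  4  3  3  2  2  2  2  3  4  9 17 18 21 21 21
 20 21 21 21 22 21 20 22 19 20 19 21 22 21 21 21 21 20 20 21 21 20 20 21
 21 21 20 20 20 18 20 21 21 21 21 22 21 21 22 21 21 20 21 20 20 20 21 21
 21 21 21 21 21 21 21 20 20 21 20 21 22 23 15 13 11 10  9  9  9 13 18 26
 25 20  6  0  6  6 12  6  6  6  6 12  0  6]
```

View pics/pan1.png

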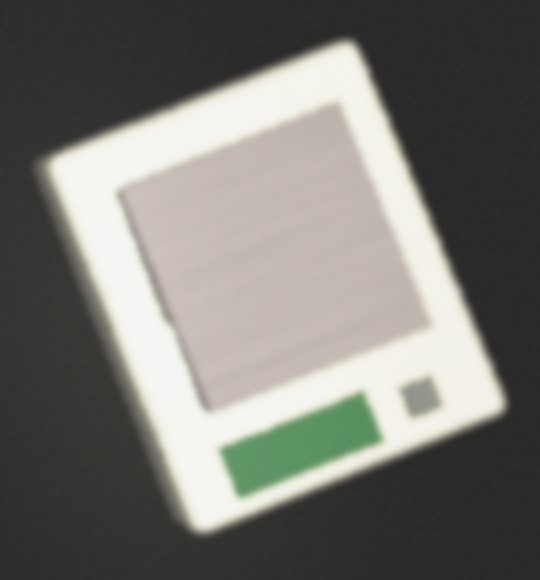

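View pics/crop3.png

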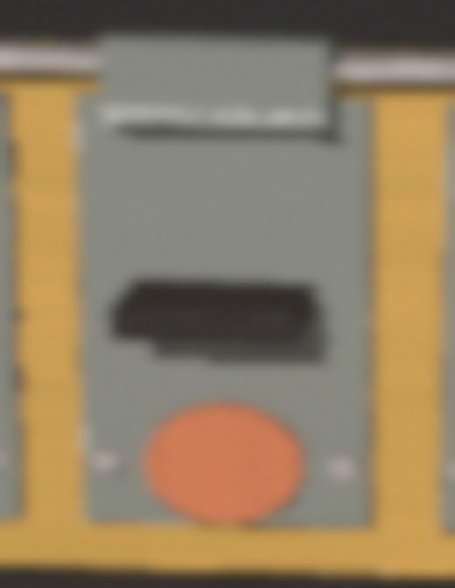

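```bash
cat >> h.py <<'E'
az=np.radians(-2.7);t=np.radians(20)
ex=np.array([np.cos(t)*np.cos(az),np.cos(t)*np.sin(az),np.sin(t)]);ey=np.array([-np.sin(az),np.cos(az),0]);ez=np.cross(ex,ey)
disc=np.array([.54447,.08503,.0635])
G=disc+.061*ex+.022*ez
L=G+.0855*ex-.024*ez
E
python3 - <<'E'
from h import *
print("G",G,"L",L,"nrm",ez)
def q(x,y,z): return G+ex*x/1e3+ey*y/1e3+ez*z/1e3
for f,n,(x0,y0,w,h,s) in [("top0im.npy","top",(175,150,75,115,5)),("scene0im.npy","scene",(280,175,90,60,8))]:
    im=np.load(f); a=cv2.cvtColor(cv2.resize(im[y0:y0+h,x0:x0+w],None,fx=s,fy=s,interpolation=cv2.INTER_CUBIC),cv2.COLOR_RGB2BGR)
    def pl(p,c):
        u=[(proj(n,k)-[x0,y0]+.5)*s for k in p]
        cv2.polylines(a,[np.int32(np.round(u))],True,c,1)
    pl([q(-6,-25,14),q(6,-25,14),q(6,25,14),q(-6,25,14)],(0,255,0))
    pl([q(-85.5,-40,-26),q(69.5,-40,-26),q(69.5,40,-26),q(-85.5,40,-26)],(255,255,0))
    pl([q(85.5,-30,-24),q(85.5,30,-24)],(0,0,255))
    pl([q(-61+22*np.cos(k),22*np.sin(k),-22) for k in np.linspace(0,6.28,30)],(255,0,255))
    cv2.imwrite(f"pics/chk_{n}.png",a)
# pan: corners from crop
im=np.load("top0im.npy");d=np.load("top0.npy");X=P("top",d)
hsv=cv2.cvtColor(im,cv2.COLOR_RGB2HSV)
m=((hsv[...,2]>165)&(hsv[...,2]<215)&(hsv[...,1]>13)).astype(np.uint8);m=cv2.morphologyEx(m,cv2.MORPH_OPEN,np.ones((7,7)))
N,l,s,c=cv2.connectedComponentsWithStats(m); i=l[248,418];print(s[i],c[i])
k=(cv2.erode((l==i).astype(np.uint8),np.ones((5,5)))>0)&(d>.1);print("z pan",X[k].mean(0),plane(X[k]))
r=cv2.minAreaRect(np.argwhere(l==i)[:,::-1].astype(np.float32));print(r)
up=np.array([0,0,1.])
cs=np.array([hit("top",*p,up,.062) for p in cv2.boxPoints(r)]);print(cs,cs.mean(0));print(hit("top",*c[i],up,.062))
for j in range(4): e=cs[(j+1)%4]-cs[j];print(np.linalg.norm(e),np.degrees(np.arctan2(e[1],e[0])))
E
```

```text
G [0.59421153 0.08268425 0.10503647] L [0.68266542 0.07851287 0.11172657] nrm [-0.34164046  0.01611136  0.93969262]
[ 381  213   75   73 3610] [417.92631579 248.87174515]
z pan [ 0.51830299 -0.31736515  0.06127658] (array([ 7.47795676e-04, -3.24750579e-04,  9.99999668e-01]), np.float64(0.06176235647219102), np.float64(0.00122429670818894), 2701)
((417.7413635253906, 249.10345458984375), (60.90806198120117, 61.09375762939453), 68.19859313964844)
[[ 0.55212693 -0.24004276  0.062     ]
 [ 0.59482593 -0.35387782  0.062     ]
 [ 0.48337797 -0.3931717   0.062     ]
 [ 0.44177923 -0.28015569  0.062     ]] [ 0.51802751 -0.31681199  0.062     ]
[ 0.51814356 -0.31710919  0.062     ]
0.12157971568163234 -69.43916399226939
0.11817215158847304 -160.57857239716205
0.12042871087682677 110.20756587271954
0.11741235715512964 19.97691296425006
```

View pics/chk_top.png

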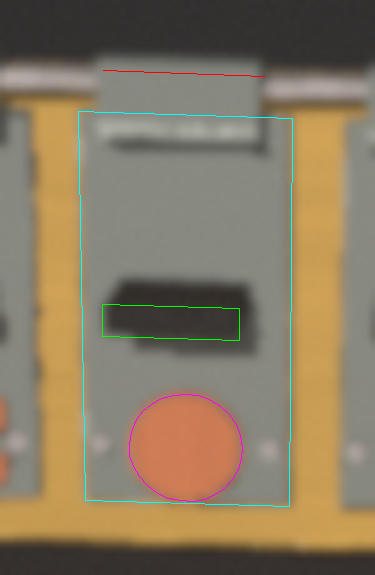

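View pics/chk_scene.png

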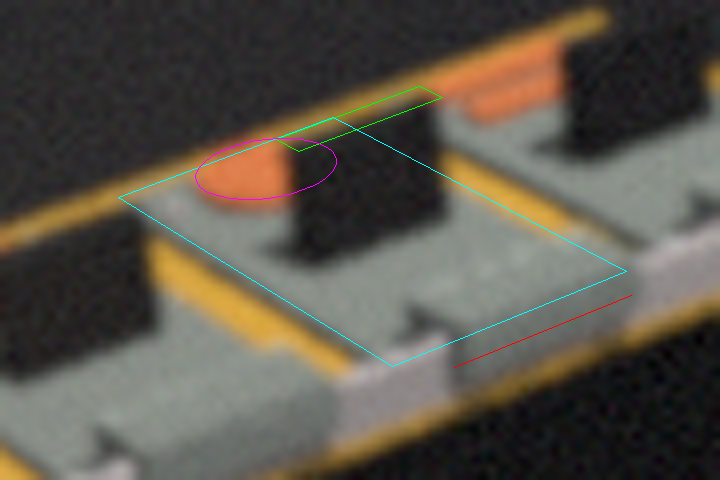

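Run:
```python
from h import *
im=np.load("scene0im.npy");d=np.load("scene0.npy");X=P("scene",d)
hsv=cv2.cvtColor(im,cv2.COLOR_RGB2HSV)
print(hsv[255,155],hsv[262,190],d[255,155])
a=hsv[255,155]
m=((abs(hsv[...,2].astype(int)-int(a[2]))<25)&(hsv[...,1]>10)&(hsv[...,1]<50)).astype(np.uint8);m=cv2.morphologyEx(m,cv2.MORPH_OPEN,np.ones((5,5)))
N,l,s,c=cv2.connectedComponentsWithStats(m); i=l[255,155];print(s[i],c[i])
hull=cv2.convexHull(np.argwhere(l==i)[:,::-1].astype(np.int32))
ap=cv2.approxPolyDP(hull,5,True)[:,0];print(ap)
up=np.array([0,0,1.])
print([hit("scene",*p,up,.062).round(4) for p in ap.astype(float)])
M=cv2.moments(hull);print("centre",hit("scene",*c[i],up,.062))
for cc in [(.55213,-.24004),(.59483,-.35388),(.48338,-.39317),(.44178,-.28016)]: print(proj("scene",[*cc,.062]))
k=(l==i)&(d>.1);print("depth mean",X[k].mean(0), plane(X[k])[:2])
# plates depth in scene, compare plane
print([X[v,u].round(4) for u,v in [(330,211),(340,214),(345,208)]], [ez@X[v,u] for u,v in [(330,211),(340,214),(345,208)]], ez@(G-.026*ez))
# strips/rack in top (0.5 m) bench depth
b=X[150:170,300:340].reshape(-1,3) if 0 else X[240:260,230:240].reshape(-1,3);print("bench scene",np.median(b,0))
```

```text
[ 10  15 203] [ 30   4 252] 0.9754142
[ 117  229   71   49 1838] [151.67247008 255.2562568 ]
[[187 249]
 [155 276]
 [139 277]
 [117 260]
 [154 229]]
[array([ 0.5454, -0.2511,  0.062 ]), array([ 0.58  , -0.3373,  0.062 ]), array([ 0.5654, -0.3664,  0.062 ]), array([ 0.497 , -0.3911,  0.062 ]), array([ 0.45 , -0.291,  0.062])]
centre [ 0.52256399 -0.32332458  0.062     ]
[192.92491035 249.00542897]
[149.83307765 284.31106503]
[114.08852666 256.24176226]
[157.23390111 225.06021429]
depth mean [ 0.52177588 -0.32291043  0.06176376] (array([-1.29477754e-03,  8.90392257e-04,  9.99998765e-01]), np.float64(0.06084946212981825))
[array([0.6334, 0.0694, 0.0906]), array([0.6816, 0.0566, 0.1273]), array([0.6684, 0.0813, 0.1225])] [np.float64(-0.13011493611923391), np.float64(-0.11233082722515028), np.float64(-0.11190046116564825)] -0.1289725503391926
bench scene [ 5.49432493e-01 -1.40195087e-01 -3.53687713e-04]
```

Run:
```python
from h import *
from scipy.spatial.transform import Rotation as R
s=arm.state();R0=R.from_rotvec(s["tcp_rot"]);print(R0.as_matrix().round(3), s["q"])
for sg in (1,-1):
    zt=-ez;yt=sg*ex;xt=np.cross(yt,zt);Rg=np.stack([xt,yt,zt],1)
    zl=np.array([0,0,-1.]);yl=sg*np.array([np.cos(az),np.sin(az),0]);Rl=np.stack([np.cross(yl,zl),yl,zl],1)
    print(sg,"yaw part to level",(R.from_matrix(Rl)*R0.inv()).as_rotvec(),"level->tilt",(R.from_matrix(Rg)*R.from_matrix(Rl).inv()).as_rotvec())
    zp=zl; 
    for pa in (20-90+0, 20,):
        p=np.radians(pa);print("   pan yaw",pa, "delta",pa+2.7)
tcp=G+.0653*ez;print("tcp grasp",tcp)
```

```text
[[-0.912  0.411 -0.   ]
 [ 0.411  0.912 -0.001]
 [ 0.    -0.001 -1.   ]] [ 1.10920235e+00  1.16414278e-01  1.44218466e+00  6.20050893e-06
  1.58398869e+00 -3.78274767e-02]
1 yaw part to level [ 5.12053605e-04 -9.24316666e-04 -1.19415369e+00] level->tilt [-1.64432533e-02 -3.48678344e-01  1.11587968e-16]
   pan yaw -70 delta -67.3
   pan yaw 20 delta 22.7
-1 yaw part to level [1.02480228e-03 5.67720697e-04 1.94743868e+00] level->tilt [-1.64432533e-02 -3.48678344e-01 -1.11587968e-16]
   pan yaw -70 delta -67.3
   pan yaw 20 delta 22.7
tcp grasp [0.5719024  0.08373632 0.16639839]
```

>>> servo_tool(plan=[[[0.34, -0.66, -0.1, 0, 0, -0.995], [0.34, -0.66, -0.1, 0, 0, -0.995], [0.34, -0.66, -0.1, 0, 0, -0.995], [0.34, -0.66, -0.1, 0, 0, -0.995], [0.34, -0.66, -0.1, 0, 0, -0.995], [0.34, -0.66, -0.1, 0, 0, -0.995], [0.34, -0.66, -0.1, 0, 0, -0.995], [0.34, -0.66, -0.1, 0, 0, -0.995], [0.34, -0.66, -0.1, 0, 0, -0.995], [0.34, -0.66, -0.1, 0, 0, -0.995], [0.34, -0.66, -0.1, 0, 0, -0.995], [0.34, -0.66, -0.1, 0, 0, -0.995], [0.34, -0.66, -0.1, 0, 0, -0.995], [0.34, -0.66, -0.1, 0, 0, -0.995], [0.34, -0.66, -0.1, 0, 0, -0.995], [0.34, -0.66, -0.1, -0.04, -0.87, 0], [0.34, -0.66, -0.1, -0.04, -0.87, 0], [0.34, -0.66, -0.1, -0.04, -0.87, 0], [0.34, -0.66, -0.1, -0.04, -0.87, 0], [0.34, -0.66, -0.1, -0.04, -0.87, 0]]], jaw=-0.14)

```text
time: 2.1
tool_pos: [0.5499, 0.0862, 0.2225]
tcp_rot: [2.074, 1.979, 0.351]
force: [0.3, -1.5, 0.1]
gripper_width: 0.0401
```

>>> servo_tool(plan=[[[0, 0, 0, 0, 0, 0], [0, 0, 0, 0, 0, 0], [0, 0, 0, 0, 0, 0]]])

```text
time: 2.4
tool_pos: [0.5495, 0.0878, 0.2229]
tcp_rot: [2.076, 1.982, 0.349]
force: [-0.0, 1.2, -0.3]
gripper_width: 0.0402
```

```bash
cat >> h.py <<'E'
from scipy.spatial.transform import Rotation as R
def err(Gt,tilt=True,lift=0.):
    "tcp error to grasp at Gt"
    s=arm.state();Rc=R.from_rotvec(s["tcp_rot"])
    Rg=R.from_matrix(np.stack([np.cross(ex,-ez),ex,-ez],1))
    return (Gt+(.0653+lift)*ez-s["tool_pos"]),(Rg*Rc.inv()).as_rotvec()
E
python3 - <<'E'
from h import *
s=arm.state();print(s["time"],s["tool_pos"],s["gripper_width"],err(G,lift=.06),s["q"])
f=R.from_rotvec(s["tcp_rot"]).as_matrix();p=s["tool_pos"]
for n,(x0,y0,w,h,k) in [("scene",(250,80,140,150,4)),("top",(150,130,130,140,4))]:
    im,d=arm.get_image(n);np.save(n+"1.npy",d);np.save(n+"1im.npy",im)
    a=cv2.cvtColor(cv2.resize(im[y0:y0+h,x0:x0+w],None,fx=k,fy=k,interpolation=cv2.INTER_CUBIC),cv2.COLOR_RGB2BGR)
    for sg in (-1,1):
        for yy in (sg*.020,sg*.0375):
            for xx in (-.0075,.0075):
                c=(proj(n,p+f@[xx,yy,.084])-[x0,y0]+.5)*k
                cv2.circle(a,tuple(int(v) for v in c),2,(0,0,255),-1)
    cv2.imwrite(f"pics/{n}1.png",a)
E
```

```text
2.4 [0.54946353 0.08784127 0.22285608] 0.04024047300650424 (array([ 1.94044247e-03, -3.13826870e-03, -7.61280119e-05]), array([-0.00068563, -0.00148905, -0.00049817])) [ 0.13684773 -0.27221332  1.95845388 -0.06865824  1.11402572  0.20325136]
```

View pics/scene1.png

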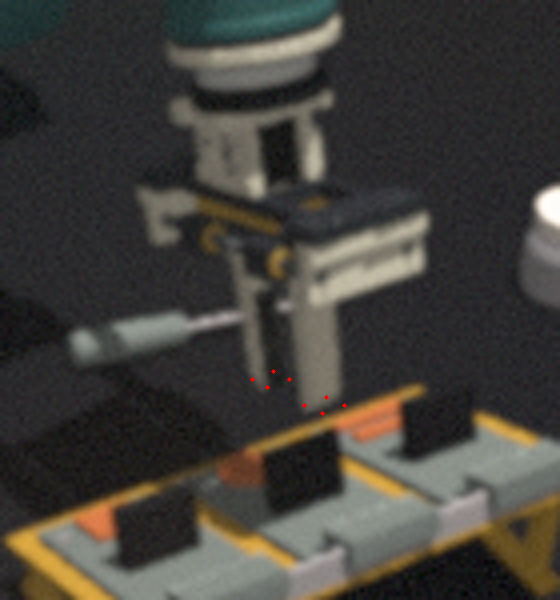

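View pics/top1.png

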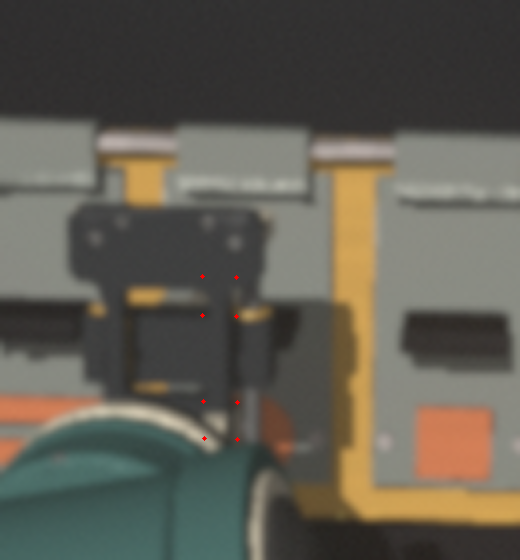

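Run:
```python
from h import *
s=arm.state();f=R.from_rotvec(s["tcp_rot"]).as_matrix();p=s["tool_pos"]
for n in ("top","scene"):
    d=np.load(n+"1.npy");X=P(n,d);T=(X-p)@f  # tool frame coords
    sel=(d>.1)&(abs(T[...,0])<.06)&(abs(T[...,1])<.12)&(T[...,2]>-.15)&(T[...,2]<.10)
    if n=="top":
        sel&=T[...,2]<.05
        for v in range(180,232,4): print(v,[ (u,*(T[v,u]*1000).round().astype(int)) for u in range(164,222,6) if sel[v,u]])
    else:
        sel&=(T[...,2]>0.02)
        for v in range(146,186,3): print(v,[ (u,*(T[v,u]*1000).round().astype(int)) for u in range(308,340,2) if sel[v,u]])
```

```text
180 [(170, np.int64(34), np.int64(91), np.int64(-22)), (176, np.int64(23), np.int64(94), np.int64(-33))]
184 [(170, np.int64(29), np.int64(90), np.int64(-42)), (176, np.int64(20), np.int64(90), np.int64(-43)), (182, np.int64(13), np.int64(90), np.int64(-40)), (188, np.int64(3), np.int64(91), np.int64(-43)), (194, np.int64(-5), np.int64(91), np.int64(-43)), (200, np.int64(-13), np.int64(90), np.int64(-39)), (206, np.int64(-22), np.int64(91), np.int64(-41)), (212, np.int64(-31), np.int64(92), np.int64(-42)), (218, np.int64(-36), np.int64(85), np.int64(-12))]
188 [(170, np.int64(29), np.int64(84), np.int64(-43)), (176, np.int64(21), np.int64(84), np.int64(-42)), (182, np.int64(12), np.int64(85), np.int64(-43)), (188, np.int64(4), np.int64(84), np.int64(-41)), (194, np.int64(-5), np.int64(85), np.int64(-42)), (200, np.int64(-14), np.int64(85), np.int64(-42)), (206, np.int64(-22), np.int64(85), np.int64(-41)), (212, np.int64(-31), np.int64(85), np.int64(-40)), (218, np.int64(-36), np.int64(79), np.int64(-11))]
192 [(170, np.int64(30), np.int64(78), np.int64(-43)), (176, np.int64(21), np.i
[... 7311 characters left out ...]
, np.int64(-7), np.int64(-23), np.int64(84)), (318, np.int64(-5), np.int64(-18), np.int64(84)), (326, np.int64(-10), np.int64(28), np.int64(69)), (328, np.int64(-8), np.int64(32), np.int64(69)), (330, np.int64(-3), np.int64(33), np.int64(70)), (332, np.int64(0), np.int64(36), np.int64(70)), (334, np.int64(6), np.int64(36), np.int64(72))]
179 [(326, np.int64(-10), np.int64(27), np.int64(77)), (328, np.int64(-8), np.int64(31), np.int64(76)), (330, np.int64(-5), np.int64(35), np.int64(76)), (332, np.int64(1), np.int64(33), np.int64(78)), (334, np.int64(10), np.int64(28), np.int64(83))]
182 [(326, np.int64(-11), np.int64(25), np.int64(84)), (328, np.int64(-6), np.int64(27), np.int64(85))]
185 []
```

Run:
```python
from h import *
B=np.stack([ex,ey,ez],1)
d=np.load("scene0.npy");X=P("scene",d);T=((X-G)@B*1000)
for v in range(186,206,2): print(v,[ (u,*T[v,u].round().astype(int).tolist()) for u in range(310,342,3)])
print()
for v in range(206,222,2): print(v,[ (u,*T[v,u].round().astype(int).tolist()) for u in range(316,370,5)])
d=np.load("top0.npy");X=P("top",d);T=((X-G)@B*1000)
print("top")
for v in range(160,178,1): print(v,[ (u,*T[v,u].round().astype(int).tolist()) for u in range(196,232,8)])
for v in range(203,222,2): print(v,[ (u,*T[v,u].round().astype(int).tolist()) for u in range(193,230,4)])
```

```text
186 [(310, -170, 55, -48), (313, -172, 65, -52), (316, -165, 71, -52), (319, -160, 77, -52), (322, -157, 85, -54), (325, -154, 92, -56), (328, -153, 102, -59), (331, -96, 77, -33), (334, -72, 71, -23), (337, -64, 75, -23), (340, -63, 83, -25)]
188 [(310, -169, 53, -53), (313, -158, 57, -51), (316, -162, 68, -56), (319, -157, 74, -56), (322, -150, 80, -56), (325, -99, 60, -34), (328, -2, 11, 13), (331, 3, 16, 12), (334, 11, 20, 14), (337, -66, 75, -29), (340, -50, 74, -23)]
190 [(310, -161, 48, -55), (313, -156, 55, -56), (316, -151, 61, -56), (319, -99, 41, -33), (322, 0, -7, 14), (325, 4, -1, 14), (328, 7, 5, 12), (331, 9, 12, 11), (334, 837, -486, 442), (337, -51, 65, -26), (340, -44, 70, -26)]
192 [(310, -158, 46, -59), (313, -96, 21, -31), (316, -82, 22, -27), (319, 1, -16, 13), (322, 5, -11, 12), (325, 8, -4, 11), (328, 7, 4, 8), (331, 7, 12, 5), (334, 9, 20, 3), (337, -42, 59, -27), (340, -33, 62, -25)]
194 [(310, -78, 2, -24), (313, -70, 7, -23), (316, 4, -26, 12), (319, 9, -21, 12), (322, 5, -11, 7), (325, 5, -3, 5), (328, 8, 3, 3), (331, 8, 11, 0), (334, 7, 20, -3), (337, -4
[... 6204 characters left out ...]
), (225, -13, -26, -25), (229, -13, -33, -26)]
217 [(193, -19, 36, -27), (197, -19, 29, -28), (201, -18, 21, -26), (205, -18, 13, -26), (209, -18, 5, -26), (213, -18, -2, -26), (217, -17, -10, -24), (221, -16, -18, -23), (225, -17, -26, -26), (229, -17, -33, -27)]
219 [(193, -23, 36, -28), (197, -23, 28, -26), (201, -23, 21, -28), (205, -23, 13, -28), (209, -22, 5, -25), (213, -22, -2, -27), (217, -21, -10, -26), (221, -20, -18, -24), (225, -20, -26, -24), (229, -21, -33, -26)]
221 [(193, -27, 36, -28), (197, -26, 28, -25), (201, -26, 20, -23), (205, -26, 13, -27), (209, -26, 5, -26), (213, -26, -2, -28), (217, -25, -10, -25), (221, -25, -18, -26), (225, -25, -26, -25), (229, -24, -33, -25)]
```

>>> servo_tool(plan=[[[0.11, -0.03, 0.02, 0, -0.02, 0], [0, 0, 0, 0, 0, 0], [0.085, -0.004, -0.235, 0, 0, 0], [0.085, -0.004, -0.235, 0, 0, 0], [0.085, -0.004, -0.235, 0, 0, 0], [0.085, -0.004, -0.235, 0, 0, 0], [0, 0, 0, 0, 0, 0], [0, 0, 0, 0, 0, 0]]])

```text
time: 3.3
tool_pos: [0.5676, 0.0854, 0.1856]
tcp_rot: [2.076, 1.98, 0.35]
force: [0.8, -0.1, 0.5]
gripper_width: 0.0401
```

Run:
```python
from h import *
s=arm.state();print(s["time"],s["tool_pos"],s["force"],err(G+.0025*ex+.002*ey))
for n,(x0,y0,w,h,k) in [("scene",(270,110,120,120,6)),]:
    im,d=arm.get_image(n);np.save(n+"2.npy",d);np.save(n+"2im.npy",im)
    a=cv2.cvtColor(cv2.resize(im[y0:y0+h,x0:x0+w],None,fx=k,fy=k,interpolation=cv2.INTER_CUBIC),cv2.COLOR_RGB2BGR)
    cv2.imwrite(f"pics/{n}2.png",cv2.resize(a,(600,600)))
```

```text
3.3 [0.56760318 0.08541598 0.18559596] [ 0.79920005 -0.06044568  0.52046668] (array([ 0.00674006,  0.00020746, -0.01834251]), array([-3.18460438e-04,  2.14345960e-04, -8.56732671e-05]))
```

View pics/scene2.png

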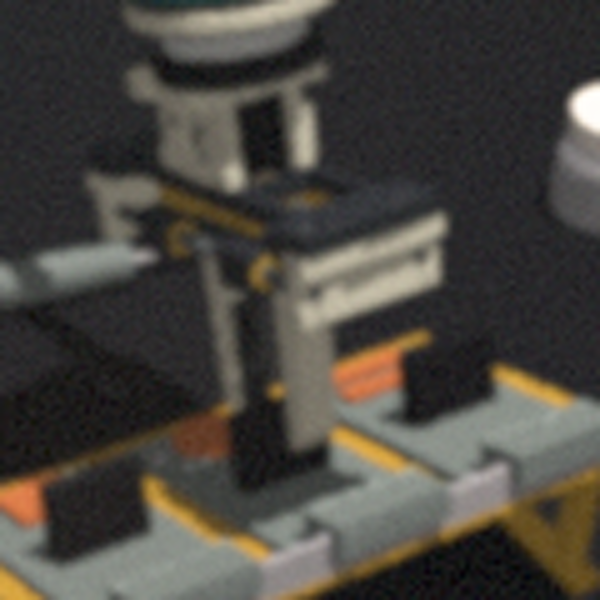

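>>> servo_tool(plan=[[[0.084, 0.003, -0.23, 0, 0, 0], [0.084, 0.003, -0.23, 0, 0, 0], [0, 0, 0, 0, 0, 0], [0, 0, 0, 0, 0, 0]]])

```text
time: 3.75
tool_pos: [0.5742, 0.0857, 0.1671]
tcp_rot: [2.076, 1.98, 0.35]
force: [-0.9, 0.9, 0.1]
gripper_width: 0.0398
```

>>> servo_tool(plan=[[[0, 0, 0, 0, 0, 0], [0, 0, 0, 0, 0, 0], [0, 0, 0, 0, 0, 0], [0, 0, 0, 0, 0, 0], [0, 0, 0, 0, 0, 0], [0, 0, 0, 0, 0, 0], [0, 0, 0, 0, 0, 0], [0, 0, 0, 0, 0, 0]]], jaw=-1)

```text
time: 4.55
tool_pos: [0.5742, 0.0857, 0.1676]
tcp_rot: [2.075, 1.98, 0.35]
force: [-5.6, 0.9, 2.6]
gripper_width: 0.012
```

Run:
```python
from h import *
s=arm.state();print(s["time"],s["tool_pos"],s["force"],s["moment"],s["gripper_width"],err(G+.0025*ex+.002*ey))
f=R.from_rotvec(s["tcp_rot"]).as_matrix();Gc=s["tool_pos"]+f@[0,0,.0653];Lc=Gc+.0855*f[:,1]+.024*f[:,2]
print("Gc",Gc,"Lc",Lc,"z of L from tcp",s["tool_pos"]-Lc)
v=s["tool_pos"]-Lc
# pivot about ey by +20 deg (low end up): steps
import json
def rot(a): return R.from_rotvec(ey*a).apply(v)
for N in (20,):
    a=np.radians(20)/N
    ps=np.array([rot(a*i) for i in range(N+1)]);print("sign check",rot(np.radians(20))-v)
    print((np.diff(ps,axis=0)/.04).round(3).tolist(), "turn",(ey*a/.08).round(4))
```

```text
4.55 [0.57417765 0.08568868 0.1676404 ] [-5.56355013  0.87285374  2.58312446] [-0.03694424  1.05650892  0.0663739 ] 0.011976110343570922 (array([ 1.65589841e-04, -6.52450812e-05, -3.86958574e-04]), array([-0.00038748,  0.00057808, -0.00016791]))
Gc [0.59652242 0.08466413 0.10629098] Lc [0.68497313 0.080505   0.1130306 ] z of L from tcp [-0.11079548  0.00518368  0.05460981]
sign check [ 0.02533859 -0.00119494  0.03464236]
[[0.024, -0.001, 0.048], [0.025, -0.001, 0.048], [0.026, -0.001, 0.047], [0.027, -0.001, 0.047], [0.028, -0.001, 0.046], [0.028, -0.001, 0.046], [0.029, -0.001, 0.045], [0.03, -0.001, 0.045], [0.031, -0.001, 0.044], [0.031, -0.001, 0.044], [0.032, -0.002, 0.043], [0.033, -0.002, 0.043], [0.034, -0.002, 0.042], [0.034, -0.002, 0.041], [0.035, -0.002, 0.041], [0.036, -0.002, 0.04], [0.037, -0.002, 0.04], [0.037, -0.002, 0.039], [0.038, -0.002, 0.038], [0.039, -0.002, 0.038]] turn [0.0103 0.2179 0.    ]
```

>>> servo_tool(plan=[[[0.024, -0.001, 0.048, 0.01, 0.218, 0], [0.025, -0.001, 0.048, 0.01, 0.218, 0], [0.026, -0.001, 0.047, 0.01, 0.218, 0], [0.027, -0.001, 0.047, 0.01, 0.218, 0], [0.028, -0.001, 0.046, 0.01, 0.218, 0], [0.028, -0.001, 0.046, 0.01, 0.218, 0]]])

```text
time: 5.15
tool_pos: [0.5808, 0.0854, 0.1789]
tcp_rot: [2.138, 2.04, 0.25]
force: [-0.5, -0.1, -1.7]
gripper_width: 0.0118
```

>>> servo_tool(plan=[[[0.029, -0.001, 0.045, 0.01, 0.218, 0], [0.03, -0.001, 0.045, 0.01, 0.218, 0], [0.031, -0.001, 0.044, 0.01, 0.218, 0], [0.031, -0.001, 0.044, 0.01, 0.218, 0], [0.032, -0.002, 0.043, 0.01, 0.218, 0], [0.033, -0.002, 0.043, 0.01, 0.218, 0], [0.034, -0.002, 0.042, 0.01, 0.218, 0]]])

```text
time: 5.85
tool_pos: [0.5895, 0.0851, 0.1912]
tcp_rot: [2.208, 2.106, 0.128]
force: [-0.3, -0.1, -2.3]
gripper_width: 0.0119
```

>>> servo_tool(plan=[[[0.034, -0.002, 0.041, 0.01, 0.218, 0], [0.035, -0.002, 0.041, 0.01, 0.218, 0], [0.036, -0.002, 0.04, 0.01, 0.218, 0], [0.037, -0.002, 0.04, 0.01, 0.218, 0], [0.037, -0.002, 0.039, 0.01, 0.218, 0], [0.038, -0.002, 0.038, 0.01, 0.218, 0], [0.039, -0.002, 0.038, 0.01, 0.218, 0], [0, 0, 0, 0, 0, 0], [0, 0, 0, 0, 0, 0], [0, 0, 0, 0, 0, 0]]])

```text
time: 6.85
tool_pos: [0.5996, 0.0845, 0.202]
tcp_rot: [2.273, 2.168, 0.001]
force: [-0.1, -0.3, -1.5]
gripper_width: 0.0115
```

```bash
cat >> h.py <<'E'
def now(): 
    s=arm.state();f=R.from_rotvec(s["tcp_rot"]).as_matrix();Gc=s["tool_pos"]+f@[0,0,.0653]
    return s,f,Gc,Gc+.0855*f[:,1]+.024*f[:,2]
E
python3 - <<'E'
from h import *
s,f,Gc,Lc=now();print(s["time"],s["tool_pos"],s["force"],s["moment"],s["gripper_width"]);print(f.round(4));print(Gc,Lc)
for n,(x0,y0,w,h,k) in [("scene",(270,110,120,120,5)),("top",(150,140,130,130,4))]:
    im,d=arm.get_image(n);np.save(n+"3.npy",d);np.save(n+"3im.npy",im)
    a=cv2.cvtColor(cv2.resize(im[y0:y0+h,x0:x0+w],None,fx=k,fy=k,interpolation=cv2.INTER_CUBIC),cv2.COLOR_RGB2BGR)
    cv2.imwrite(f"pics/{n}3.png",a)
E
```

```text
6.85 [0.59956111 0.08450041 0.20203653] [-0.05435359 -0.25708894 -1.50608934] [-0.05140809  0.04705682  0.02524116] 0.011533684342822004
[[ 4.700e-02  9.989e-01  8.000e-04]
 [ 9.989e-01 -4.700e-02 -0.000e+00]
 [ 0.000e+00  8.000e-04 -1.000e+00]]
[0.59961477 0.08449886 0.13673655] [0.68504012 0.08048294 0.11280683]
```

View pics/scene3.png

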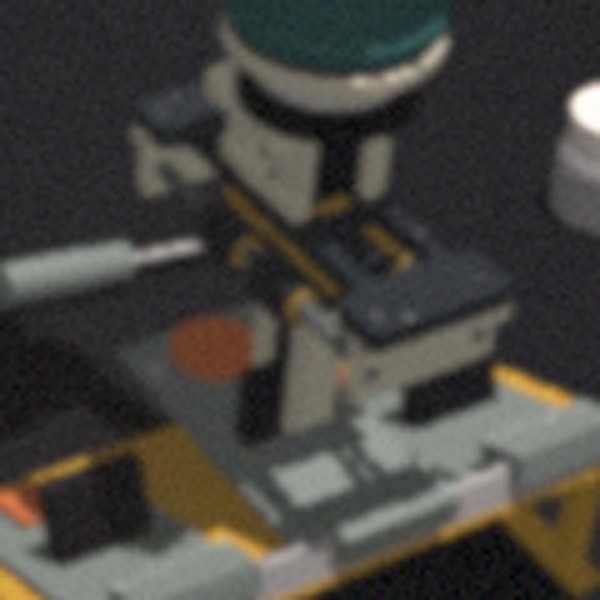

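View pics/top3.png

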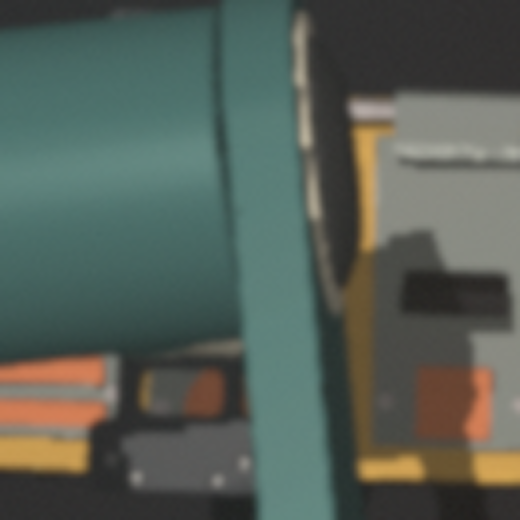

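The scene view shows the carrier level, its lip still on the ledge and its disc at about (210,345). The neighbours haven't moved. I'll check the level against depth.

Run:
```python
from h import *
s,f,Gc,Lc=now()
B=np.stack([f[:,1],f[:,0],-f[:,2]],1)
d=np.load("scene3.npy");X=P("scene",d);T=((X-Gc)@B*1000)
m=(d>.1)&(T[...,2]<-18)&(T[...,2]>-34)&(T[...,0]>-90)&(T[...,0]<66)&(abs(T[...,1])<36)
md=(np.hypot(T[...,0]+61,T[...,1])<26)
print(plane(X[m&~md]),m.sum())
q=T[m&~md];print(np.median(q[:,2]));
for a in range(-85,70,15):
    k=q[(q[:,0]>a)&(q[:,0]<a+15)]
    if len(k)>5: print(a,len(k),np.median(k[:,2]))
im=np.load("scene3im.npy");h=cv2.cvtColor(im,cv2.COLOR_RGB2HSV)
mr=((h[...,0]<14)&(h[...,1]>110)&(h[...,2]>60)&m);print(np.median(T[mr],0),mr.sum())
```

```text
(array([-0.00302472,  0.00449945,  0.9999853 ]), np.float64(0.10868224823736246), np.float64(0.0009490069349966452), 557) 843
-26.55123185548723
-85 38 -27.221657225596715
-70 14 -25.972339090208735
-55 28 -26.202647663593112
-40 48 -26.780544771496913
-25 37 -26.382014122163383
-10 31 -26.527386248671355
5 142 -26.32138322983291
20 137 -26.764997321742673
35 142 -26.506218511564885
50 32 -26.491368193671757
[-58.44111672  -4.81236798 -22.66640297] 161
```

>>> servo_tool(plan=[[[0, 0, 0.1, 0, 0, 0], [0, 0, 0.2, 0, 0, 0], [0, 0, 0.25, 0, 0, 0], [0, 0, 0.25, 0, 0, 0], [0, 0, 0.25, 0, 0, 0], [0, 0, 0.25, 0, 0, 0], [0, 0, 0.25, 0, 0, 0], [0, 0, 0.2, 0, 0, 0], [0, 0, 0.1, 0, 0, 0], [0, 0, 0, 0, 0, 0]]])

```text
time: 7.95
tool_pos: [0.5998, 0.0845, 0.2767]
tcp_rot: [2.272, 2.168, 0.002]
force: [-0.7, -0.2, -2.2]
gripper_width: 0.0118
```

>>> servo_tool(plan=[[[-0.05, -0.2, 0, 0, 0, 0], [-0.08, -0.4, 0, 0, 0, 0], [-0.1, -0.5, 0, 0, 0, 0], [-0.1, -0.55, 0, 0, 0, 0.45], [-0.1, -0.55, 0, 0, 0, 0.45], [-0.1, -0.55, 0, 0, 0, 0.45], [-0.1, -0.55, 0, 0, 0, 0.45], [-0.1, -0.55, 0, 0, 0, 0.45], [-0.1, -0.55, 0, 0, 0, 0.45], [-0.1, -0.55, 0, 0, 0, 0.45], [-0.1, -0.55, 0, 0, 0, 0.45], [-0.1, -0.55, 0, 0, 0, 0.45], [-0.1, -0.55, 0, 0, 0, 0.45], [-0.1, -0.55, 0, 0, 0, 0.45], [-0.1, -0.55, 0, 0, 0, 0], [-0.1, -0.55, 0, 0, 0, 0], [-0.1, -0.5, 0, 0, 0, 0], [-0.1, -0.5, 0, 0, 0, 0], [-0.1, -0.4, 0, 0, 0, 0], [-0.09, -0.2, 0, 0, 0, 0]]])

```text
time: 9.95
tool_pos: [0.5219, -0.3112, 0.2758]
tcp_rot: [-1.804, -2.572, -0.001]
force: [0.7, 0.2, -2.8]
gripper_width: 0.0118
```

>>> servo_tool(plan=[[[0, -0.05, -0.5, 0, 0, 0], [0, 0, -0.6, 0, 0, 0], [0, 0, -0.6, 0, 0, 0], [0, 0, -0.3, 0, 0, 0], [0, 0, 0, 0, 0, 0], [0, 0, 0, 0, 0, 0]]])

```text
time: 10.55
tool_pos: [0.523, -0.3116, 0.1971]
tcp_rot: [1.801, 2.572, 0.001]
force: [-0.0, 0.8, -2.4]
gripper_width: 0.012
```

Run:
```python
from h import *
s,f,Gc,Lc=now();print(s["time"],s["tool_pos"],s["force"],s["moment"],s["gripper_width"]);print(f.round(4));print(Gc)
for n,(x0,y0,w,h,k) in [("scene",(60,130,190,190,4)),("top",(320,150,190,150,4))]:
    im,d=arm.get_image(n);np.save(n+"4.npy",d);np.save(n+"4im.npy",im)
    a=cv2.cvtColor(cv2.resize(im[y0:y0+h,x0:x0+w],None,fx=k,fy=k,interpolation=cv2.INTER_CUBIC),cv2.COLOR_RGB2BGR)
    cv2.imwrite(f"pics/{n}4.png",a[:600,:800])
```

```text
10.55 [ 0.52304925 -0.31161563  0.19714707] [-0.01316482  0.83402593 -2.44505778] [-0.0143999   0.09065778 -0.00114801] 0.012040700331931366
[[-3.421e-01  9.397e-01  1.400e-03]
 [ 9.397e-01  3.421e-01 -1.000e-04]
 [-6.000e-04  1.300e-03 -1.000e+00]]
[ 0.52314312 -0.31162478  0.13184714]
```

View pics/scene4.png

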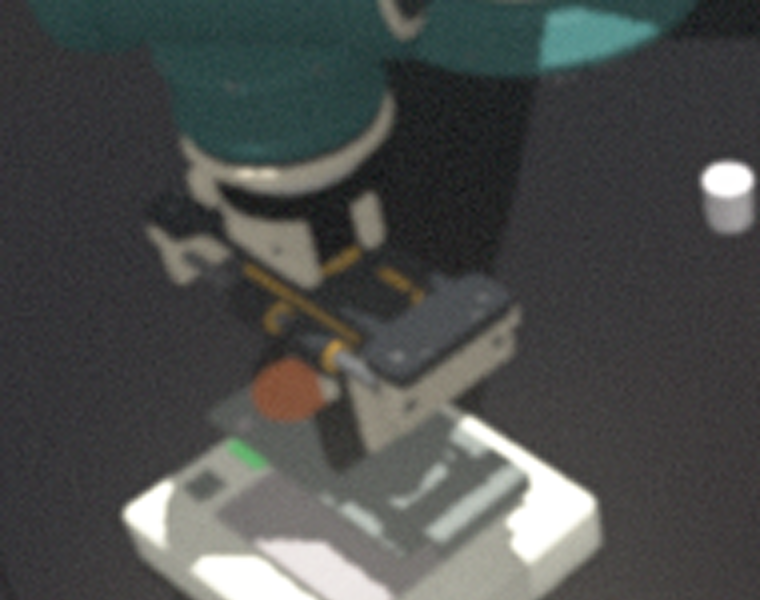

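View pics/top4.png

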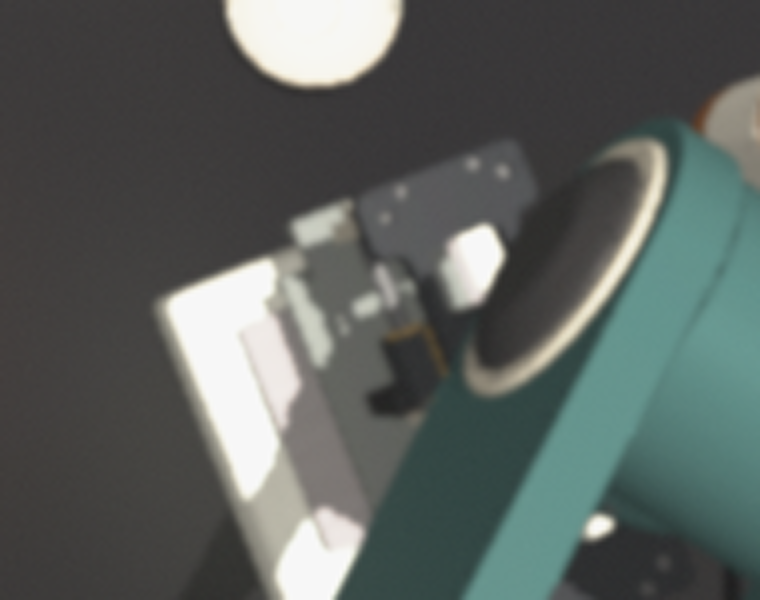

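Run:
```python
from h import *
s,f,Gc,Lc=now()
B=np.stack([f[:,1],f[:,0]*1,-f[:,2]],1)
print(np.linalg.det(B), "y axis",B[:,1])
for n in ("top","scene"):
    d=np.load(n+"4.npy");X=P(n,d);T=((X-Gc)@B*1000);im=np.load(n+"4im.npy");h=cv2.cvtColor(im,cv2.COLOR_RGB2HSV)
    ok=d>.1
    pl=ok&(abs(T[...,2]+26.5)<3)&(abs(T[...,1])<60)&(abs(T[...,0])<90)
    pa=ok&(abs(T[...,2]+70)<3.5)&(abs(T[...,1])<75)&(abs(T[...,0])<75)
    tg=ok&(abs(T[...,2]+10)<3)&(T[...,0]>60)&(T[...,0]<110)&(abs(T[...,1])<50)
    # y extents in bins of x
    for nm,m,bins in (("plate",pl,range(-80,70,15)),("pan",pa,range(-75,75,15)),("tongue",tg,range(60,105,9))):
        print(n,nm,m.sum())
        for a in bins:
            k=m&(T[...,0]>a)&(T[...,0]<a+(9 if nm=="tongue" else 15));
            if k.sum()>8: print("   x",a,"y",np.percentile(T[k][:,1],[1,99]).round(1),"z",np.median(T[k][:,2]).round(1),k.sum())
    k=pl&(abs(T[...,1])<38);print("xmin/max plate",T[k][:,0].min(),T[k][:,0].max())
    mr=((h[...,0]<14)&(h[...,1]>110)&(h[...,2]>50)&ok&(abs(T[...,2]+22)<6));
    if mr.sum()>10: print("disc bbox",T[mr].min(0).round(1),T[mr].max(0).round(1))
```

```text
0.9999999999999999 y axis [-0.34202745  0.93968888 -0.0014213 ]
top plate 1055
   x -50 y [25.8 38.2] z -26.9 28
   x -35 y [ 8.7 37.5] z -26.8 98
   x -20 y [ 6.3 37.7] z -26.7 116
   x -5 y [ 7.8 37.7] z -26.6 91
   x 10 y [ 6.5 37.4] z -26.4 133
   x 25 y [-41.5  37.4] z -26.7 233
   x 40 y [-41.6  37.6] z -26.7 243
   x 55 y [-36.2  37.8] z -26.4 113
top pan 836
   x -75 y [36.1 53.4] z -70.8 25
   x -60 y [27.2 54. ] z -70.8 105
   x -45 y [27.6 53.9] z -71.4 104
   x -30 y [27.7 54. ] z -70.7 99
   x -15 y [27.3 54.3] z -71.2 99
   x 0 y [27.5 54.2] z -70.6 97
   x 15 y [-63.6  54.4] z -71.0 111
   x 30 y [-64.7  54.3] z -70.8 128
   x 45 y [-64.5  53.7] z -71.1 68
top tongue 180
   x 60 y [ 3.7 27.8] z -9.6 40
   x 69 y [ 3.7 27.9] z -9.6 59
   x 78 y [ 5.6 27.6] z -9.8 49
   x 87 y [ 0.1 27.8] z -10.3 32
xmin/max plate -44.92589515301287 69.08415745108286
disc bbox [  20.6 -262.8  -28. ] [  65.4 -225.   -16. ]
scene plate 1087
   x -80 y [-42.5  10.5] z -25.8 72
   x -65 y [-43.    8.9] z -25.5 67
   x -50 y [-43.4  -3. ] z -26.1 85
   x -35 y [-43.4 -14.1] z -26.5 74
   x -20 y [-43.2 -20.8] z -26.5 57
   x -5 y [-43.5  17.7] z -26.5 78
   x 10 y [-42.7  35.6] z -26.6 202
   x 25 y [-42.   34.6] z -26.5 208
   x 40 y [-42.6  35.8] z -26.5 171
   x 55 y [-42.9 -27.4] z -26.6 46
scene pan 908
   x -75 y [-66.8 -26.1] z -71.5 26
   x -60 y [-66.5 -25.5] z -70.6 104
   x -45 y [-66.9 -26.1] z -70.4 106
   x -30 y [-66.4 -25.8] z -70.5 100
   x -15 y [-66.4 -26.5] z -70.6 107
   x 0 y [-66.3 -26.5] z -70.4 108
   x 15 y [-66.5 -26.7] z -70.6 116
   x 30 y [-66.  -10.9] z -70.5 120
   x 45 y [-65.7 -10.6] z -70.8 121
scene tongue 355
   x 60 y [-31.8  25.8] z -9.8 43
   x 69 y [-33.   26.5] z -9.7 112
   x 78 y [-32.7  26.9] z -9.8 103
   x 87 y [-32.6  26.6] z -9.9 97
xmin/max plate -84.02656734979503 89.86518360416493
disc bbox [ -81.4 -270.7  -27.8] [227.9 415.9 -16.4]
```

Run:
```python
from h import *
s,f,Gc,Lc=now()
B=np.stack([f[:,1],f[:,0]*1,-f[:,2]],1)
for n in ("top","scene"):
    d=np.load(n+"4.npy");X=P(n,d);T=((X-Gc)@B*1000)
    pa=(d>.1)&(abs(T[...,2]+70.7)<3.5)&(abs(T[...,0])<80)
    for a in range(-65,60,8):
        k=pa&(T[...,1]>a)&(T[...,1]<a+8)
        if k.sum()>8: print(n,a,np.percentile(T[k][:,0],[1,99]).round(1),k.sum())
    tg=(d>.1)&(abs(T[...,2]+10)<2.5)&(T[...,0]>40)&(T[...,0]<110)&(abs(T[...,1])<50)
    print("tongue x",np.percentile(T[tg][:,0],[1,99]))
    hd=(d>.1)&(T[...,2]<12)&(T[...,2]>-20)&(abs(T[...,0])<12)&(T[...,1]<-18)&(T[...,1]>-40)
    print("handle",T[hd].round(0)[::6].tolist())
```

```text
top -65 [22.8 53.2] 51
top 23 [-57.2  51.7] 106
top 31 [-60.2  52.2] 243
top 39 [-65.2  51.3] 240
top 47 [-64.8  51.7] 241
tongue x [63.50834883 90.96588838]
handle []
scene -65 [-62.4  55.4] 172
scene -57 [-61.4  54.1] 168
scene -49 [-62.3  55.1] 167
scene -41 [-61.4  55.8] 161
scene -33 [-61.6  54.8] 154
scene -25 [42.3 55.5] 22
scene -17 [41.  54.4] 17
tongue x [64.46992908 93.77934859]
handle [[-6.0, -21.0, 10.0], [8.0, -22.0, 11.0], [8.0, -27.0, 12.0], [4.0, -27.0, 7.0], [4.0, -28.0, 4.0], [-3.0, -27.0, -4.0], [8.0, -20.0, -2.0], [6.0, -24.0, -3.0], [7.0, -27.0, -3.0], [3.0, -28.0, -8.0], [-2.0, -28.0, -15.0], [8.0, -20.0, -14.0], [8.0, -23.0, -15.0], [6.0, -25.0, -18.0]]
```

>>> servo_tool(plan=[[[-0.02, -0.09, 0, 0, -0.015, 0], [0, 0, -0.2, 0, 0, 0], [0, 0, -0.2, 0, 0, 0], [0, 0, -0.2, 0, 0, 0], [0, 0, -0.15, 0, 0, 0], [0, 0, -0.05, 0, 0, 0], [0, 0, 0, 0, 0, 0], [0, 0, 0, 0, 0, 0], [0, 0, 0, 0, 0, 0]]])

```text
time: 11.55
tool_pos: [0.5222, -0.3152, 0.1645]
tcp_rot: [1.801, 2.572, 0.002]
force: [-0.5, 0.8, -2.7]
gripper_width: 0.0115
```

>>> servo_tool(plan=[[[0, 0, -0.02, 0, 0, 0], [0, 0, -0.02, 0, 0, 0], [0, 0, -0.02, 0, 0, 0], [0, 0, 0, 0, 0, 0], [0, 0, 0, 0, 0, 0]]])

```text
time: 12.05
tool_pos: [0.5221, -0.3151, 0.1617]
tcp_rot: [1.801, 2.572, 0.002]
force: [-0.2, 0.7, -1.7]
gripper_width: 0.0118
```

Run:
```python
from h import *
s,f,Gc,Lc=now();print(s["time"],s["tool_pos"],s["force"],s["moment"],s["gripper_width"]);print(f.round(4));print(Gc)
```

```text
12.05 [ 0.52205256 -0.31510913  0.16173008] [-0.17497928  0.67074442 -1.6713468 ] [-0.07760844  0.00063279  0.0272188 ] 0.01179832432817021
[[-3.419e-01  9.397e-01  1.900e-03]
 [ 9.397e-01  3.419e-01  3.000e-04]
 [-3.000e-04  1.900e-03 -1.000e+00]]
[ 0.52217707 -0.31508725  0.0964302 ]
```

>>> servo_tool(plan=[[[0, 0, -0.02, 0, 0.02, 0], [0, 0, -0.02, 0, 0, 0], [0, 0, 0, 0, 0, 0], [0, 0, 0, 0, 0, 0]]])

```text
time: 12.45
tool_pos: [0.522, -0.3151, 0.1601]
tcp_rot: [-1.802, -2.573, -0.001]
force: [-0.1, -0.0, -2.4]
gripper_width: 0.0119
```

>>> servo_tool(plan=[[[0, 0, -0.015, 0, 0, 0], [0, 0, 0, 0, 0, 0], [0, 0, 0, 0, 0, 0]]])

```text
time: 12.75
tool_pos: [0.5221, -0.3151, 0.1595]
tcp_rot: [1.802, 2.573, 0.001]
force: [0.1, 0.5, -2.4]
gripper_width: 0.0118
```

>>> servo_tool(plan=[[[0, 0, -0.015, 0, 0, 0], [0, 0, 0, 0, 0, 0], [0, 0, 0, 0, 0, 0]]])

```text
time: 13.05
tool_pos: [0.5221, -0.3151, 0.1591]
tcp_rot: [1.802, 2.573, 0.001]
force: [0.1, 0.1, -1.3]
gripper_width: 0.0119
```

>>> servo_tool(plan=[[[0, 0, -0.012, 0, 0, 0], [0, 0, 0, 0, 0, 0], [0, 0, 0, 0, 0, 0]]])

```text
time: 13.35
tool_pos: [0.5221, -0.3152, 0.159]
tcp_rot: [1.802, 2.573, 0.001]
force: [-2.4, 1.5, 5.3]
gripper_width: 0.0121
```

Contact is made: vertical force went from −2.4 N to +5.3 N. I'll check position before letting go.

Run:
```python
from h import *
s,f,Gc,Lc=now();print(s["time"],s["tool_pos"],s["force"],s["moment"])
B=np.stack([f[:,1],f[:,0]*1,-f[:,2]],1)
n="scene";im,d=arm.get_image(n);X=P(n,d);T=((X-Gc)@B*1000)
a=cv2.cvtColor(cv2.resize(im[170:320,70:240],None,fx=4,fy=4,interpolation=cv2.INTER_CUBIC),cv2.COLOR_RGB2BGR);cv2.imwrite("pics/scene5.png",a)
ok=d>.1
pl=ok&(abs(T[...,2]+26.5)<2.5)&(abs(T[...,1])<60)&(abs(T[...,0])<90)
pa=ok&(abs(T[...,2]+32.5)<2.5)&(abs(T[...,1]+52)<25)&(abs(T[...,0])<75)
print(plane(X[pl]))
print("plate y",np.percentile(T[pl][:,1],[1,99]),"z",np.median(T[pl][:,2]))
print("all below", np.median(T[pa],0),np.percentile(T[pa][:,1],[1]),np.percentile(T[pa&(T[...,1]<-47)][:,0],[1,99]))
```

```text
13.35 [ 0.52212267 -0.31516194  0.15902432] [-2.43386728  1.53819964  5.33109874] [ 0.23948654  0.60979489 -0.05978991]
(array([0.00183485, 0.00188867, 0.99999653]), np.float64(0.06811061412276864), np.float64(0.0009368693076852249), 862)
plate y [-43.58420603  36.07077672] z -26.11963614114964
all below [  2.864337   -53.05200504 -32.06309192] [-63.98477501] [-60.05038291  57.70644721]
```

View pics/scene5.png

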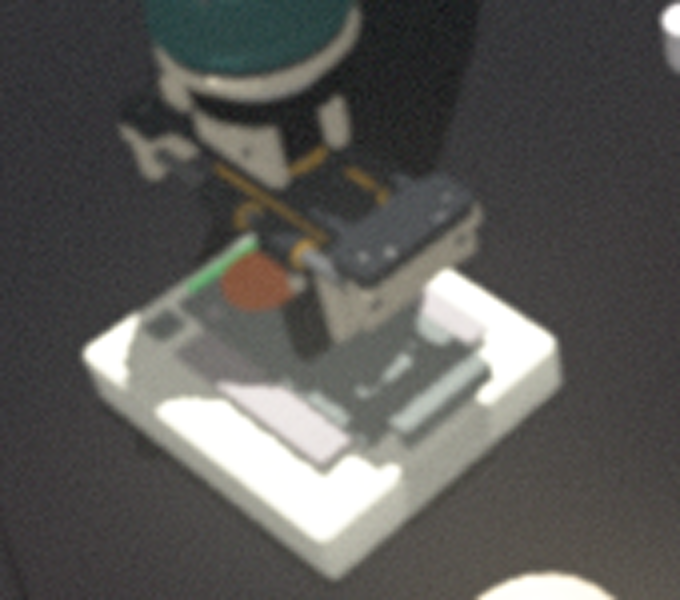

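>>> servo_tool(plan=[[[0, 0, 0.005, 0, 0, 0], [0, 0, 0, 0, 0, 0]]])

```text
time: 13.6
tool_pos: [0.5221, -0.3152, 0.159]
tcp_rot: [1.802, 2.573, 0.001]
force: [-1.8, 1.9, 6.1]
gripper_width: 0.012
```

>>> servo_tool(plan=[[[0, 0, 0, 0, 0, 0], [0, 0, 0, 0, 0, 0], [0, 0, 0, 0, 0, 0], [0, 0, 0, 0, 0, 0], [0, 0, 0, 0, 0, 0]]], jaw=-0.14)

```text
time: 14.1
tool_pos: [0.5221, -0.3151, 0.1586]
tcp_rot: [1.802, 2.573, 0.001]
force: [0.2, 0.4, -0.2]
gripper_width: 0.0396
```

>>> servo_tool(plan=[[[0, 0, 0.1, 0, 0, 0], [0, 0, 0.25, 0, 0, 0], [0, 0, 0.4, 0, 0, 0], [0, 0, 0.6, 0, 0, 0], [0, 0, 0.8, 0, 0, 0], [0, 0, 0.8, 0, 0, 0], [0, 0, 0.8, 0, 0, 0], [-0.4, 0.6, 0.4, 0, 0, 0], [-0.6, 0.6, 0, 0, 0, 0], [-0.6, 0.7, 0, 0, 0, 0], [-0.6, 0.7, 0, 0, 0, 0], [-0.6, 0.7, 0, 0, 0, 0], [-0.5, 0.7, 0, 0, 0, 0], [-0.2, 0.3, 0, 0, 0, 0], [0, 0, 0, 0, 0, 0], [0, 0, 0, 0, 0, 0]]])

```text
time: 15.7
tool_pos: [0.3824, -0.1434, 0.3255]
tcp_rot: [1.801, 2.573, 0.001]
force: [-0.2, -0.4, 0.4]
gripper_width: 0.0398
```

Run:
```python
from h import *
s=arm.state();print(s["time"],s["tool_pos"],s["force"])
for n in ("scene","top"):
    im,d=arm.get_image(n);np.save(n+"6.npy",d);np.save(n+"6im.npy",im);cv2.imwrite(f"pics/{n}6.png",cv2.cvtColor(im,cv2.COLOR_RGB2BGR))
```

```text
15.7 [ 0.3824202  -0.14342707  0.32546952] [-0.22463077 -0.40885497  0.3751598 ]
```

View pics/scene6.png

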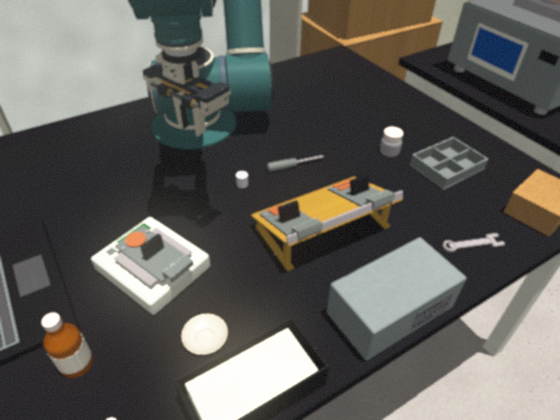

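View pics/top6.png

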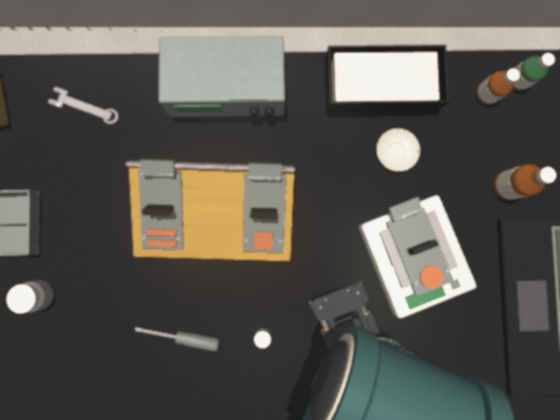

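Both views show the carrier centred on the pan, with its disc at (432,277) in the top view. The neighbours hang unchanged at (160,205) and (264,210). One last numeric check, then I'll hand in.

Run:
```python
from h import *
a=np.radians(20);bx=np.array([np.cos(a),np.sin(a),0]);by=np.array([-bx[1],bx[0],0])
im=np.load("top6im.npy");d=np.load("top6.npy");X=P("top",d)
C=np.array([.51808,-.31696,.062]);T=np.stack([(X-C)@bx,(X-C)@by,X[...,2]-.062],-1)*1000
pl=(d>.1)&(abs(T[...,2]-6)<2.5)&(abs(T[...,1])<50)&(T[...,0]<75)&(T[...,0]>-100)
hsv=cv2.cvtColor(im,cv2.COLOR_RGB2HSV)
print("plate y",np.percentile(T[pl][:,1],[1,99]),plane(X[pl]))
mr=(hsv[...,0]<12)&(hsv[...,1]>120)&(hsv[...,2]>90)
n,l,s,c=cv2.connectedComponentsWithStats(mr.astype(np.uint8))
for i in range(1,n):
    if s[i,4]>100:
        q=hit("top",*c[i],np.array([0,0,1.]),.072); print(c[i],((q-C)@bx*1000).round(1),((q-C)@by*1000).round(1))
print(arm.hand_in())
```

```text
plate y [-41.02584973  37.58112281] (array([0.00215417, 0.00126721, 0.99999688]), np.float64(0.06826566473540632), np.float64(0.0011085999448993574), 2126)
[160.9  231.98] 209.2 453.7
[263.06506849 240.40753425] 123.8 276.4
[160.95364238 242.74834437] 189.8 460.5
[431.02659574 276.55319149] -56.9 -0.5
the job is handed in; nothing more can be done
None
```

The disc carrier is standing flat on the middle of the balance's pan, and I've handed the job in at about 15.8 s of the 51 s allowed. I gripped it across its handle and swung it 20° about the lip edge until it was level. I then lifted it straight up, turned it to match the pan's sides, lowered it until I felt contact, and let go.

**Last checks:**
- **Flatness:** the plate's top measures 68 mm above the bench (pan 62 + plate 6 mm), tilted by about 0.15°, which is within the measuring noise.
- **Position on the pan:** sideways it is within about 2 mm of the pan's centre. Lengthwise, the handle sits about 4 mm past centre towards the lip, and the plate's middle about 4 mm the other way. I chose that compromise on purpose.
- **Neighbours:** the copper marks on the other two carriers are within 0.1 pixel of where they started.
- **Forces:** the highest wrist force I saw was about 7 N, and the gripper touched nothing at hand-in.

**What disagreed:** the two cameras differed by 4–6 mm on the pan and by about 2–4 mm at the rack. I corrected for this by measuring against the gripper and comparing carrier and pan within the same picture.

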